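# Log the print and peel the screen up three clicks

## Task

A print has just been pulled on the small screen printer. Log it with one stroke of the tally counter: swing its red-tipped lever all the way over to the stop and let it spring back. Then take the black bar knob of the printer's lift and turn it clockwise, counting the clicks, to the third stop and no further, and finish while still holding it there, because the weight of the screen turns it back as soon as it is let go; do not touch the screen or push the other things about.

Things in the scene. Friction and masses are not known exactly. Their poses are not given: they have to be found in the camera images.
- counter: tally counter screwed to the bench: cream box 78 x 48 mm, top 74 mm high, on a dark base plate 110 x 85 mm; a drum with white marks shows in a slot in its top. Origin on the bench under the middle of the base plate; z up. The lever stands outside the box on its -y side and is pushed along the counter's +x, away from the robot
- lever_tip (a point): centre of the red ball, 22 mm across, on the counter's lever, 33 mm to the counter's -y side. Lever axis: along the counter's y, 44 mm above the bench; ball 66 mm from it. At rest the ball is 103 mm high and 29 mm to -x of the counter's origin, at the stop 29 mm to +x, so a level push of 57 mm along +x swings it over. The spring pushes back 1.6 N at rest, 3.6 N at the stop
- advance (a joint): angle of the counter's lever, rad: 0 at rest, 0.9 at the stop; it springs back to 0 when let go
- tally (a joint): angle of the counter's drum, rad: 0 at the start; a ratchet carries it on by 0.72 at a full stroke of the lever, it may slip back up to 0.1 as the lever returns, and it stays there (0.63 to 0.72 after one stroke)
- printer: screen printer fixed to the bench: cream base 450 x 320 mm; at its end near the robot a lift console, 88 x 124 mm, top 96 mm high, with ticks for home (blue) and stops 1 to 4, and a steel plunger block 107 mm high at +y that makes the clicks. Origin on the bench under the knob's axis; +x runs from the knob along the middle of the screen, away from the robot; z up
- knob: the lift's black bar knob on the console: a bar 42 mm long (its x), 14 mm thick (its y), on a flange 42 mm across; the bar reaches from 111 to 144 mm above the bench; a white line marks its -x end (to the robot at home). Origin on the upright axis at the flange's underside, 106 mm above the bench; turns with the lift
- knob_grip (a point): point to grip the knob: on its upright axis, inside the bar, 134 mm above the bench; x along the bar, y across its 14 mm thickness; turns with the knob
- lift (a joint): angle of the knob, rad: 0 at home, growing clockwise seen from above, at most 1.81. Clicks (stops) every 0.393 rad (22.5 degrees): third 1.178, fourth 1.571. Turning takes 0.03 to 0.16 N m: the torque falls as a stop is neared and jumps up by about 0.1 N m as it is left. Let go at any angle, it is turned back to home by the screen's weight
- screen: printing screen: aluminium frame 300 x 300 mm of 25 x 20 mm bar with dark mesh, hinged at its far side 370 mm along the printer's +x from the knob. Origin: middle of its near edge, 50 mm beyond the knob's axis, 60 mm high at home, about 71 mm at the third stop; frame top 10 mm above that. A cam under the knob lifts the near edge about 3.7 mm per click. Not to be touched
- cleaner: spray-cleaner bottle, pale blue with a white cap, 68 mm across, 150 mm tall, loose bystander; origin at the centre of its underside
- paste_jar: paste jar, white with a green lid, 60 mm across, 60 mm tall, loose bystander; origin at the centre of its underside
- scale: flat pocket scale, grey with a steel pan, 150 x 130 x 29 mm, loose bystander; origin at the centre of its underside
- squeegee: squeegee with a wooden grip, 32 x 150 mm, 47 mm tall, standing on its blade between robot and printer, loose bystander; origin at the centre of its underside
- spatula: small spatula, 170 mm long, lying to the right of the counter, loose bystander; origin under its middle
- tape: roll of yellowish tape, 90 mm across, 25 mm tall, loose bystander; origin at the centre of its underside
- third_hand: soldering third hand: round iron foot 68 mm across, post and cross bar about 210 mm long at 100 mm height, loose bystander; origin at the centre of its foot's underside

How it is judged:
On the way, in this order (a step that is already met when the one before it is completed fails the run):
1. the counter's lever is swung to its stop (value of joint advance above 0.82 rad), for 0.05 s.
2. the lever is let go and has sprung back, and the drum has advanced by one count (value of joint advance below 0.1 rad and value of joint tally between 0.45 and 0.85 rad and contact force between the fingers and counter below 0.3 N), for 0.2 s.
3. the knob is turned to the third stop and held by the fingers (value of joint lift between 1.04 and 1.32 rad and contact force between the fingers and knob above 3 N), for 0.2 s.
At the end, for the whole second after the job is handed in: the knob rests at the third stop (1.178 rad within 0.14), not turning, held by the fingers with more than 3 N; the screen's near edge is raised with it (more than 8 mm above home); the counter's lever is back at rest (under 0.1 rad) and its drum one count on (0.45 to 0.85 rad) (all of step 3 and velocity of joint lift between -0.1 and 0.1 rad/s and z of screen in the frame of printer above 0.068 m and value of joint advance below 0.1 rad and value of joint tally between 0.45 and 0.85 rad); the arm keeps its last pose, push and grip.
It fails at once if the knob is turned on past the third stop (over 1.40 rad) (value of joint lift above 1.4 rad).
It fails at once if a second stroke is counted (value of joint tally above 1 rad).
It fails at once if the robot touches the screen (more than 1 N) (contact force between any of the fingers, the arm and screen above 1 N).
It fails at once if one of the other things is pushed more than 25 mm from its place (distance of any of cleaner, paste_jar, scale, squeegee, spatula, tape, third_hand from where it was at the start of the episode above 0.025 m).
It also fails if it takes over 59 s, if anything falls off the work surface, if the arm or the gripper's body presses on something with over 40 N, if the wrist force passes 120 N, or if a joint passes its speed limit or range.

## Robot

A 7-joint arm with a two-finger parallel gripper is mounted at the origin on the work surface. World frame = base frame: x ahead of the robot, y to its left, z up, the work surface at z = 0. Lengths are in m, angles in rad, forces in N, time in s.
With the tool pointing down it reaches from about 0.425 to 0.875 m from the base axis. Payload 4.7 kg.
Tool frame: the origin (TCP) lies midway between the tips of the shut fingers; the grasp point (between the pads) lies ctrl.grasp_offset behind it (ctrl.grasp_offset is the distance from the TCP to the grasp point, in m); z points along the fingers, y is the line along which they close (so a half turn about z gives the same grasp; the last joint's range is limited). The gripper opens to 87 mm and grips with 3 to 60 N. Pads are 19 mm wide; open, the fingers measure 117 mm over their backs; the gripper's body (75 mm by 190 mm) begins 51 mm behind the grasp point.
Start: joints at [1.145, 0.321, -0.07, 1.45, 0.023, 1.371, -0.057], TCP at [0.277, -0.588, 0.223] pointing down, gripper open.
Joint ranges: [-2.86, 2.86], [-0.3, 2.09], [-1.38, 1.24], [0.06, 2.45], [-1.56, 4.7], [0.09, 2.05], [-2.69, 2.69]. Speed limits (rad/s): [2.57, 2.57, 3.14, 3.14, 3.14, 3.14, 3.14].

## Interface

Orientations are given as a rotation vector (axis times angle).
In Python, from bench import ctrl gives the robot as it stands. The module is installed in compiled form; this text tells all that it offers.
- The arm moves only by the tool jog_arm, never from a script. Its argument "moves" is one flat list of numbers, 7 for each row, row after row: the shift along the tool's x, y, z in units of 30 cm (1.0 is 30 cm), then the turn, a rotation vector about the tool's x, y, z in units of 60 degrees (1.0 is 60 degrees), then the gripper's target within -1 to 1 (fully open at 1, half-way at 0, shut at -1). In form: [x, y, z, wx, wy, wz, fingers, x, y, z, wx, wy, wz, fingers, ...]. A call has exactly 8 rows; each row is the pose to reach, as a shift and turn from the pose commanded when the call began, along the tool's axes at that moment; what a row does not reach only later rows make up. A row lasts 1/8 s, in which the tool goes at most 62.5 mm and 10.7 degrees, less where a joint would pass 70% of its speed; a pose out of reach is approached as far as the arm can. A call with a number of a shift or a turn outside -1 to 1 is refused whole. A call with a gripper value outside its range is refused whole. The fingers move at their own pace and stop on an object; "newtons" is the grip in N (left out, the last holds). Time passes only in rows, so rows that repeat a pose let the fingers close, or fill a call up. It gives the time, the measured TCP pose, the force, the opening and the grip force at its end, in the units of the state.
- ctrl.get_state(): the state, without advancing time (a new reading comes with each control period).
- ctrl.get_image(name): name is "scene" or "top" or "wrist"; returns a dict with "pixels" (420x560x3 uint8, red, green, blue), "fx", "fy", "cx", "cy" (pixels), "xyz" and "rotation" of the camera in the world; the wrist camera has in their place "tool_from_camera" (4x4, takes a point from camera to tool coordinates, whose origin is the TCP and whose axes are the flange's). Camera axes: x right, y up, looking along -z (the intrinsics and any distortion apply to the point x, -y, -z); pixel columns grow to the right and rows downward; lengths in m; the calibration is good to about 2 mm. A picture is of the moment at which its call begins: read the wrist's pose just before it. There is no depth.
- ctrl.close_job(): hands the job in; it is judged then, once.
The state is a dict: "time": time; "joint_positions": joint angles; "qd": joint speeds; "joint_torque": joint torques, N m; "position": TCP position; "tool_rot": TCP orientation; "ft_force": force on the tool from outside, world axes, zero at the start; "torque": the same for the moment, N m; "grip_width": opening from 0.0 (shut) to 1.0 (fully open); "grip_force": force on a finger pad.
Only numpy, scipy, OpenCV 4.12 (cv2) and the standard library are available. Lean on these libraries where they do the work, as an engineer would, in place of code of your own. Each camera call takes 0.05 s, during which the arm holds its last target. There are 200 camera calls.

## Working session

There is one attempt and no reset: what is moved stays moved. The work goes in short steps, Python scripts to look and compute and a tool call to move; the robot and the scene stay as the last step left them, time stands still between calls to the robot, and variables do not carry over. Pictures are saved under pics/ and viewed, at most 10 in all, crops included, and the job is handed in when it is done.

Besides the shell and the picture viewer there is one more tool, called after "Emit:" as name(argument=value, ...) on one line, values as JSON. jog_arm: Moves the arm, as the interface text tells. Its arguments: {"type":"object","properties":{"moves":{"type":"array"},"newtons":{"type":"number"}},"required":["moves"]}

```bash
mkdir -p pics
python3 - <<'E'
from bench import ctrl
import cv2
s=ctrl.get_state()
for k in s: print(k,s[k])
print(ctrl.grasp_offset)
for n in ["scene","top"]:
    im=ctrl.get_image(n); cv2.imwrite(f"pics/{n}0.png",im["pixels"][:,:,::-1])
    print(n,{k:v for k,v in im.items() if k!="pixels"})
E
```

```text
time 0.0
joint_positions [ 1.14507087  0.32178702 -0.07009963  1.45164891  0.02261053  1.37081247
 -0.05687924]
qd [-0.00053312 -0.00096055  0.00240498  0.00014954  0.00052306  0.00013472
 -0.00136033]
joint_torque [-1.85166323e-04 -4.91286385e+01 -4.03821990e-01 -3.12527955e+01
 -6.38072868e-02  4.36350110e-02  1.73114868e-04]
position [ 0.27648462 -0.58766073  0.22149811]
tool_rot [-3.06415441e+00 -6.85031419e-01  7.98451707e-04]
ft_force [-0.79238077  0.44486847 -0.29295075]
torque [ 0.00782776 -0.04963555  0.00649946]
grip_force 0.0
grip_width 0.99893360720352
0.0187
scene {'fx': 435.50239075324976, 'fy': 435.50239075324976, 'cx': 275.4885817502816, 'cy': 209.8748024111762, 'xyz': array([ 1.1196846 , -0.86375157,  1.08784637]), 'rotation': array([0.79378983, 0.27638116, 0.58353041])}
top {'fx': 387.7956294511556, 'fy': 387.7956294511556, 'cx': 280.9267462380298, 'cy': 211.8561814719557, 'xyz': array([ 2.90000516e-01, -1.90729855e-04,  1.45590724e+00]), 'rotation': array([ 0.1108529 , -0.12348339, -1.54901745])}
```

View pics/scene0.png

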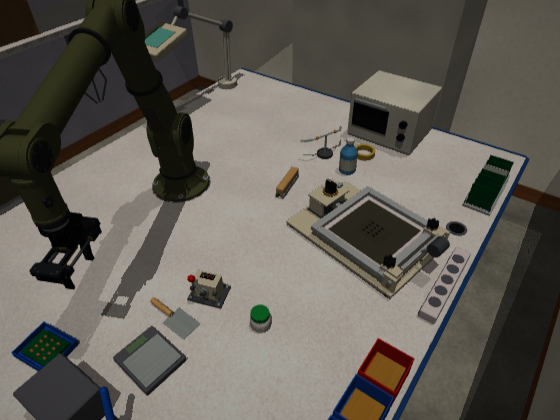

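View pics/top0.png

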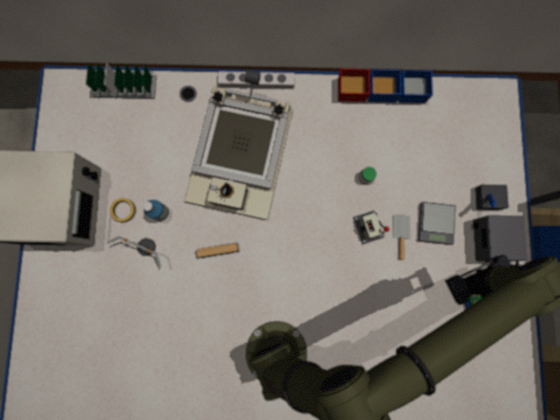

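The scene view shows the red ball at about (191,278) and the knob at about (331,187). In the top view they are at about (385,229) and (227,190). I'll view enlarged crops to refine these.

Run:
```python
import cv2,numpy as np
s=cv2.imread("pics/scene0.png");t=cv2.imread("pics/top0.png")
def c(im,x,y,w=66,h=50):
    a=cv2.resize(im[y:y+h,x:x+w],(400,300),interpolation=cv2.INTER_CUBIC); return cv2.convertScaleAbs(a,alpha=1.5,beta=15)
m=np.vstack([np.hstack([c(s,170,260),c(s,300,170)]),np.hstack([c(t,345,205),c(t,190,170)])])
cv2.imwrite("pics/crops.png",m)
for n,im,b in [("s",s,(170,260)),("t",t,(345,205))]:
    r=im[b[1]:b[1]+50,b[0]:b[0]+66].astype(int)
    k=(r[:,:,2]>90)&(r[:,:,1]<60)
    ys,xs=np.nonzero(k);print(n,xs.mean()+b[0],ys.mean()+b[1],len(xs))
```

```text
s 191.3548387096774 277.5483870967742 31
t 383.0 228.05555555555554 18
```

View pics/crops.png

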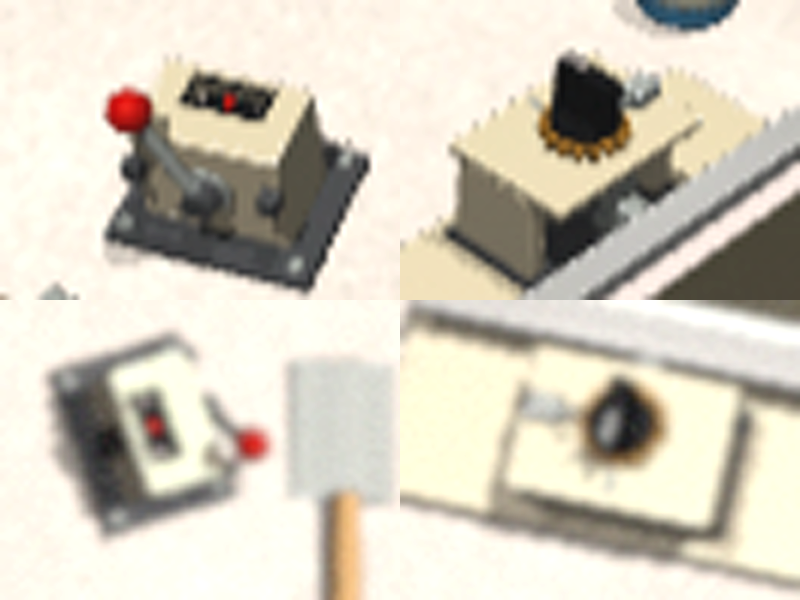

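```bash
cat > h.py <<'E'
import numpy as np,cv2
from scipy.spatial.transform import Rotation as R
S=dict(f=435.5024,c=(275.4886,209.8748),p=np.array([1.1196846,-0.86375157,1.08784637]),r=R.from_rotvec([0.79378983,0.27638116,0.58353041]))
T=dict(f=387.7956,c=(280.92675,211.85618),p=np.array([.29000052,-.00019073,1.45590724]),r=R.from_rotvec([0.1108529,-0.12348339,-1.54901745]))
def ray(C,u,v):
    d=C['r'].apply([(u-C['c'][0])/C['f'],-(v-C['c'][1])/C['f'],-1]);return C['p'],d
def onz(C,u,v,z):
    p,d=ray(C,u,v);return p+d*(z-p[2])/d[2]
def tri(a,b):
    p,d=ray(S,*a);q,e=ray(T,*b)
    k=np.linalg.lstsq(np.c_[d,-e],q-p,rcond=None)[0]
    A,B=p+k[0]*d,q+k[1]*e;return (A+B)/2,np.linalg.norm(A-B)
E
python3 - <<'E'
from h import *
cs=lambda x,y,X,Y:(X+x*66/400,Y+y/6)
print("ball",tri(cs(128,110,170,260),cs(252,144,345,205)), onz(S,*cs(128,110,170,260),.103),onz(T,*cs(252,144,345,205),.103))
print("flange",onz(S,*cs(186,130,300,170),.111),onz(T,*cs(222,125,190,170),.111))
print("counter plate top corners z~.01")
P=[onz(T,*cs(x,y,345,205),.01) for x,y in [(52,70),(175,35),(240,190),(105,235)]]
for p in P: print(p)
Q=[onz(S,*cs(x,y,170,260),.01) for x,y in [(108,235),(312,288),(368,160)]]
for p in Q: print(p)
# printer console top corners z .096 (top): 
for x,y in [(138,45),(345,85),(325,235),(105,190)]: print("con",onz(T,*cs(x,y,190,170),.096))
for x,y in [(52,150),(165,215),(300,122),(180,45)]: print("conS",onz(S,*cs(x,y,300,170),.096))
for u,v in [(215,90),(292,100),(270,220),(185,203)]: print("base",onz(T,u,v,.03))
print("frame",[onz(T,u,v,.07) for u,v in [(194,171),(271,187)]])
r=R.from_rotvec([-3.06415441,-.685031419,8e-4]);print(r.as_matrix().round(3))
E
```

```text
ball (array([ 0.44257047, -0.38032251,  0.09983266]), np.float64(0.005767897413876744)) [ 0.44697367 -0.38000271  0.103     ] [ 0.44026197 -0.38158068  0.103     ]
flange [0.58264382 0.17051004 0.111     ] [0.56415052 0.18383804 0.111     ]
counter plate top corners z~.01
[ 0.49497615 -0.28413176  0.01      ]
[ 0.51872398 -0.3612147   0.01      ]
[ 0.42159553 -0.39970952  0.01      ]
[ 0.39198793 -0.31577676  0.01      ]
[ 0.43096768 -0.39746716  0.01      ]
[ 0.53467478 -0.36276408  0.01      ]
[ 0.50637138 -0.28738578  0.01      ]
con [0.61497667 0.2374407  0.096     ]
con [0.59298435 0.11424534 0.096     ]
con [0.5021396  0.12313197 0.096     ]
con [0.52661195 0.25287961 0.096     ]
conS [0.52039822 0.12707108 0.096     ]
conS [0.6027674 0.1156143 0.096    ]
conS [0.62496034 0.23027342 0.096     ]
conS [0.53053504 0.25335901 0.096     ]
base [0.98015788 0.25569242 0.03      ]
base [ 0.94563811 -0.04494616  0.03      ]
base [0.47370516 0.03016821 0.03      ]
base [0.53143454 0.34787448 0.03      ]
frame [array([0.64420062, 0.31171687, 0.07      ]), array([0.58997135, 0.02835304, 0.07      ])]
[[ 0.905  0.426 -0.001]
 [ 0.426 -0.905  0.002]
 [-0.    -0.002 -1.   ]]
```

Emit:
jog_arm(moves=[0.15,-0.1,0,0.025,0,0,-1,0.3,-0.2,0,0,0,0.05,-1,0.45,-0.3,0,0,0,0.1,-1,0.6,-0.4,0,0,0,0.1,-1,0.6,-0.4,0,0,0,0.1,-1,0.6,-0.4,0,0,0,0.1,-1,0.6,-0.4,0,0,0,0.1,-1,0.6,-0.4,0,0,0,0.1,-1], newtons=20)

```text
time: 1.1
position: [0.3876, -0.4041, 0.2223]
tool_rot: [-3.098, -0.52, 0.001]
ft_force: [-0.6, 0.2, 0.4]
grip_width: 0.171
grip_force: 0.0
```

Run:
```python
from bench import ctrl
import cv2,numpy as np
s=ctrl.get_state()
im=ctrl.get_image("wrist")
np.save("w1.npy",dict(s=s,im=im),allow_pickle=True)
print(s["position"],s["tool_rot"],s["time"],s["ft_force"],{k:v for k,v in im.items() if k!="pixels"})
cv2.imwrite("pics/w1.png",im["pixels"][:,:,::-1])
```

```text
[ 0.38755634 -0.40409197  0.22228485] [-3.09806548e+00 -5.20134871e-01  6.30272034e-04] 1.1 [-0.56223074  0.24574781  0.43859338] {'fx': 322.28326080937995, 'fy': 322.28326080937995, 'cx': 281.02190611855434, 'cy': 200.93125518396852, 'tool_from_camera': array([[-4.89036386e-04,  9.67827227e-01,  2.51615222e-01,
         6.96455491e-02],
       [ 9.99998955e-01,  1.31046976e-04,  1.43951960e-03,
         8.79331539e-04],
       [ 1.36023285e-03,  2.51615663e-01, -9.67826280e-01,
        -1.61645532e-01],
       [ 0.00000000e+00,  0.00000000e+00,  0.00000000e+00,
         1.00000000e+00]])}
```

View pics/w1.png

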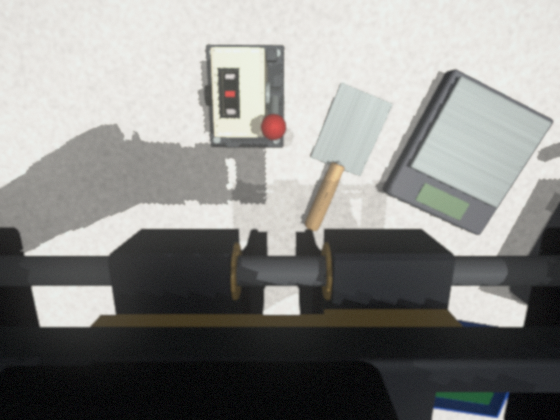

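Wrist view: the ball is at about (273,127). The counter's sides are nearly vertical in the image, so the yaw already matches.

```bash
cat >> h.py <<'E'
def wz(s,im,u,v,z):
    M=im["tool_from_camera"];r=R.from_rotvec(s["tool_rot"])
    d=r.apply(M[:3,:3]@[(u-im["cx"])/im["fx"],-(v-im["cy"])/im["fy"],-1]);p=s["position"]+r.apply(M[:3,3])
    w=p+d*(z-p[2])/d[2];return w,r.inv().apply(w-s["position"])
E
python3 - <<'E'
from h import *
D=np.load("w1.npy",allow_pickle=True).item()
s,im=D["s"],D["im"]
print("ball",wz(s,im,273,127,.103)); r=R.from_rotvec(s["tool_rot"]).as_matrix();print(r.round(3))
for u,v,z in [(207,45,.01),(284,45,.01),(284,146,.01),(212,147,.01),(239,45,.074),(239,140,.074)]: print(wz(s,im,u,v,z))
E
```

```text
ball (array([ 0.44360762, -0.37800413,  0.103     ]), array([ 0.06154159, -0.00632486,  0.11926369]))
[[ 0.945  0.327 -0.   ]
 [ 0.327 -0.945  0.   ]
 [-0.    -0.    -1.   ]]
(array([ 0.49800574, -0.28289521,  0.01      ]), array([ 0.14405155, -0.07843243,  0.21225006]))
(array([ 0.52472586, -0.36043063,  0.01      ]), array([0.14398549, 0.00357794, 0.21223107]))
(array([ 0.4242241 , -0.39536296,  0.01      ]), array([0.03758609, 0.00377359, 0.21227017]))
(array([ 0.39615662, -0.31752272,  0.01      ]), array([ 0.03647822, -0.07896491,  0.21228976]))
(array([ 0.49963437, -0.3266045 ,  0.074     ]), array([ 0.13129296, -0.03660265,  0.14824505]))
(array([ 0.42068171, -0.35097027,  0.074     ]), array([ 0.04871193, -0.0393568 ,  0.14827607]))
```

Emit:
jog_arm(moves=[0,-0.01,0.15,0,0,0,-1,0,-0.017,0.3,0,0,0,-1,0,-0.017,0.44,0,0,0,-1,0.03,-0.017,0.44,0,0,0,-1,0.06,-0.017,0.44,0,0,0,-1,0.1,-0.017,0.44,0,0,0,-1,0.1,-0.017,0.44,0,0,0,-1,0.1,-0.017,0.44,0,0,0,-1])

```text
time: 2.15
position: [0.4154, -0.3886, 0.0913]
tool_rot: [3.096, 0.524, 0.0]
ft_force: [0.3, 0.1, 0.3]
grip_width: 0.006
grip_force: 0.0
```

Emit:
jog_arm(moves=[0.03,0,0,0,0,0,-1,0.06,0,0,0,0,0,-1,0.09,0,0,0,0,0,-1,0.12,0,0,0,0,0,-1,0.15,0,0,0,0,0,-1,0.175,0,0,0,0,0,-1,0.2,0,0,0,0,0,-1,0.2,0,0,0,0,0,-1])

```text
time: 3.15
position: [0.4718, -0.3684, 0.0899]
tool_rot: [-3.097, -0.524, 0.001]
ft_force: [-3.9, -1.5, -0.1]
grip_width: 0.001
grip_force: 1.9
```

Emit:
jog_arm(moves=[0.007,0,0,0,0,0,-1,0.014,0,0,0,0,0,-1,0.02,0,0,0,0,0,-1,0.02,0,0,0,0,0,-1,0.02,0,0,0,0,0,-1,0.02,0,0,0,0,0,-1,0.02,0,0,0,0,0,-1,0.02,0,0,0,0,0,-1])

```text
time: 4.15
position: [0.4767, -0.3665, 0.0901]
tool_rot: [-3.097, -0.523, 0.002]
ft_force: [-5.0, -3.3, -3.5]
grip_width: 0.005
grip_force: 2.7
```

Run:
```python
from bench import ctrl
import cv2,numpy as np
s=ctrl.get_state()
a=cv2.resize(ctrl.get_image("scene")["pixels"][255:315,160:240,::-1],(400,300),interpolation=cv2.INTER_CUBIC)
b=cv2.resize(ctrl.get_image("wrist")["pixels"][:,:,::-1],(400,300))
cv2.imwrite("pics/push.png",cv2.convertScaleAbs(np.hstack([a,b]),alpha=1.4));print(s["ft_force"],s["position"])
```

```text
[-4.95810187 -3.28122059 -3.48732369] [ 0.47672258 -0.36645652  0.0900852 ]
```

View pics/push.png

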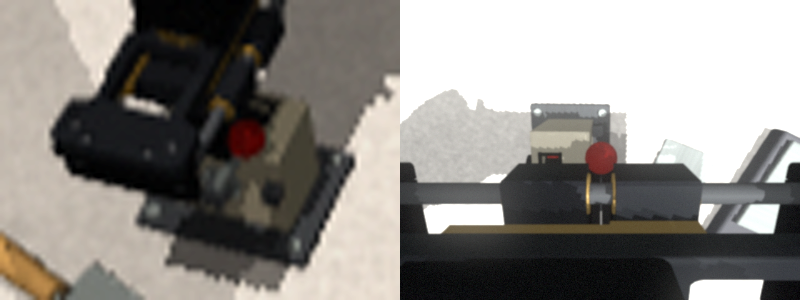

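The ball is pushed well over but may be a few millimetres short of the stop. I'll push on gently until the force rises.

Emit:
jog_arm(moves=[0.004,0,0,0,0,0,-1,0.008,0,0,0,0,0,-1,0.012,0,0,0,0,0,-1,0.016,0,0,0,0,0,-1,0.016,0,0,0,0,0,-1,0.016,0,0,0,0,0,-1,0.016,0,0,0,0,0,-1,0.016,0,0,0,0,0,-1])

```text
time: 5.25
position: [0.4782, -0.366, 0.0899]
tool_rot: [-3.097, -0.521, 0.01]
ft_force: [-11.4, -2.0, -1.2]
grip_width: 0.004
grip_force: 5.5
```

Emit:
jog_arm(moves=[-0.08,0,0,0,0,0,-1,-0.16,0,0,0,0,0,-1,-0.24,0,0,0,0,0,-1,-0.33,0,0,0,0,0,-1,-0.33,0,-0.15,0,0,0,-1,-0.33,0,-0.3,0,0,0,0.5,-0.33,0,-0.44,0,0,0,1,-0.33,0,-0.44,0,0,0,1])

```text
time: 6.25
position: [0.3931, -0.3983, 0.2282]
tool_rot: [3.089, 0.526, 0.014]
ft_force: [0.9, -0.7, 0.3]
grip_width: 0.261
grip_force: 0.0
```

Run:
```python
from bench import ctrl
import cv2,numpy as np
s=ctrl.get_state()
a=cv2.resize(ctrl.get_image("scene")["pixels"][255:315,160:240,::-1],(400,300),interpolation=cv2.INTER_CUBIC)
b=cv2.resize(ctrl.get_image("wrist")["pixels"][:210,140:420,::-1],(400,300))
cv2.imwrite("pics/after.png",cv2.convertScaleAbs(np.hstack([a,b]),alpha=1.2));print(s["ft_force"],s["position"],s["joint_positions"],s["tool_rot"])
```

```text
[ 0.8666231  -0.65769637  0.27775727] [ 0.3930533  -0.39834985  0.22823876] [ 0.92397381  0.12536473 -0.19415172  1.67682362  0.02302017  1.32966654
 -0.50739183] [3.0887066  0.52592584 0.01398313]
```

View pics/after.png

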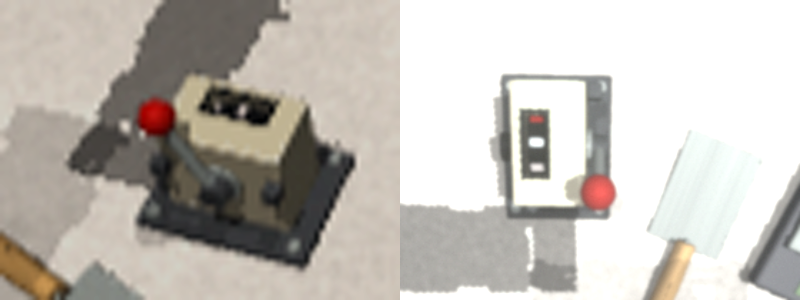

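The lever is back at rest, and the drum's red mark has moved up by one count. Next I move over to the printer.

Emit:
jog_arm(moves=[0.08,-0.09,-0.03,0,0,-0.15,1,0.16,-0.18,-0.06,0,0,-0.3,1,0.24,-0.27,-0.09,0,0,-0.45,1,0.32,-0.36,-0.1,0,0,-0.6,1,0.4,-0.45,-0.1,0,0,-0.75,1,0.47,-0.54,-0.1,0,0,-0.9,1,0.47,-0.54,-0.1,0,0,-1,1,0.47,-0.54,-0.1,0,0,-1,1])

```text
time: 7.35
position: [0.4684, -0.1971, 0.2514]
tool_rot: [-2.419, -2.002, 0.0]
ft_force: [0.5, -0.8, -0.7]
grip_width: 1.0
grip_force: 0.0
```

```bash
cat > go.py <<'E'
import sys
from h import *
from bench import ctrl
# target x y z yaw(deg, tool x) -> units in tool axes
s=ctrl.get_state();r=R.from_rotvec(s["tool_rot"]);x,y,z,yaw=map(float,sys.argv[1:5])
c,n=np.cos(np.radians(yaw)),np.sin(np.radians(yaw));G=R.from_matrix(np.array([[c,n,0],[n,-c,0],[0,0,-1]]))
print("shift",(r.inv().apply(np.array([x,y,z])-s["position"])/.3).round(3),"turn",(np.degrees((r.inv()*G).as_rotvec())/60).round(3),"pos",s["position"].round(4),"j",s["joint_positions"].round(2),"t",s["time"])
E
python3 go.py .624 .169 .26 169.5
```

```text
shift [ 1.296  0.281 -0.028] turn [-0.    -0.002 -1.505] pos [ 0.4684 -0.1971  0.2514] j [ 0.75  0.02 -0.41  1.74  0.01  1.38  0.15] t 7.35
```

Emit:
jog_arm(moves=[0.1,0.02,0,0,0,-0.13,1,0.2,0.04,0,0,0,-0.26,1,0.3,0.06,-0.01,0,0,-0.4,1,0.4,0.08,-0.02,0,0,-0.55,1,0.5,0.1,-0.02,0,0,-0.7,1,0.6,0.12,-0.03,0,0,-0.85,1,0.7,0.14,-0.03,0,0,-1,1,0.7,0.14,-0.03,0,0,-1,1])

```text
time: 8.35
position: [0.5492, 0.003, 0.2608]
tool_rot: [-1.091, -2.944, -0.003]
ft_force: [0.4, -0.2, -0.3]
grip_width: 1.001
grip_force: 0.0
```

```bash
python3 go.py .624 .169 .26 169.5
```

```text
shift [0.171 0.582 0.004] turn [ 0.002 -0.002 -0.503] pos [0.5492 0.003  0.2608] j [ 0.53  0.13 -0.63  1.63  0.08  1.41  0.75] t 8.35
```

Emit:
jog_arm(moves=[0.03,0.1,0,0,0,-0.1,1,0.06,0.2,0,0,0,-0.2,1,0.09,0.3,0,0,0,-0.3,1,0.12,0.4,0,0,0,-0.4,1,0.15,0.5,0,0,0,-0.503,1,0.171,0.58,0,0,0,-0.503,1,0.171,0.58,0,0,0,-0.503,1,0.171,0.58,0,0,0,-0.503,1])

```text
time: 9.35
position: [0.6239, 0.1634, 0.2609]
tool_rot: [-0.296, -3.127, 0.003]
ft_force: [-0.5, -0.2, 0.9]
grip_width: 0.997
grip_force: 0.0
```

Run:
```python
from bench import ctrl
import cv2,numpy as np
s=ctrl.get_state()
im=ctrl.get_image("wrist")
np.save("w2.npy",dict(s=s,im=im),allow_pickle=True)
print(s["position"],s["tool_rot"],s["time"],s["joint_positions"])
cv2.imwrite("pics/w2.png",cv2.convertScaleAbs(cv2.resize(im["pixels"][0:240,120:440,::-1],(800,600),interpolation=cv2.INTER_CUBIC),alpha=1.3))
```

```text
[0.62388767 0.16339753 0.26086937] [-2.95761490e-01 -3.12674706e+00  2.54061465e-03] 9.35 [ 0.26540857  0.38692548 -0.75506954  1.38424853  0.26376678  1.47399384
  0.90419439]
```

View pics/w2.png

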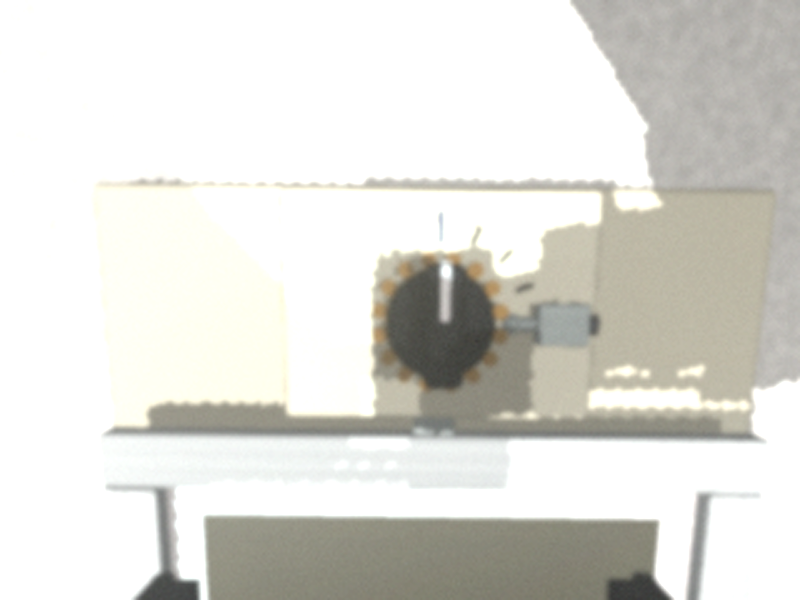

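Run:
```python
from h import *
D=np.load("w2.npy",allow_pickle=True).item()
s,im=D["s"],D["im"]
for n,u,v,z in [("flange",440,322,.111),("line out",447,262,.144),("line in",446,320,.144),("tick in",441,238,.096),("tick out",441,212,.096),("conL",286,280,.096),("conR",601,195,.096),("base1",97,186,.03),("base2",773,192,.03),("framel",105,436,.07),("framer",760,438,.07)]:
    print(n,*[a.round(4) for a in wz(s,im,u/2.5+120,v/2.5,z)])
```

```text
flange [0.5708 0.1878 0.111 ] [0.0566 0.0143 0.1499]
line out [0.5508 0.1923 0.144 ] [0.0771 0.0149 0.1169]
line in [0.5692 0.1887 0.144 ] [0.0584 0.0148 0.1169]
tick in [0.5403 0.1944 0.096 ] [0.0878 0.015  0.1649]
tick out [0.531 0.196 0.096] [0.0973 0.0149 0.1649]
conL [0.5443 0.1321 0.096 ] [ 0.0722 -0.0454  0.165 ]
conR [0.5364 0.257  0.096 ] [0.1033 0.0758 0.1648]
base1 [0.4849 0.0477 0.03  ] [ 0.1147 -0.1393  0.2312]
base2 [0.5455 0.3508 0.03  ] [0.1119 0.1698 0.2307]
framel [0.5931 0.0351 0.07  ] [ 0.0061 -0.1315  0.1911]
framer [0.6484 0.3197 0.07  ] [0.0051 0.1584 0.1906]
```

The knob's flange is centred at crop (440,322), with the bar pointing at the home tick. I'll move over it and go down.

Emit:
jog_arm(moves=[0.1,0.025,0,0,0,0,1,0.188,0.049,0,0,0,0.008,1,0.188,0.049,0,0,0,0.008,1,0.188,0.049,0.15,0,0,0.008,1,0.188,0.049,0.3,0,0,0.008,1,0.188,0.049,0.4,0,0,0.008,1,0.188,0.049,0.473,0,0,0.008,1,0.188,0.049,0.473,0,0,0.008,1])

```text
time: 10.4
position: [0.5708, 0.1878, 0.1177]
tool_rot: [-0.308, -3.123, 0.003]
ft_force: [0.3, -0.5, 0.7]
grip_width: 0.999
grip_force: 0.0
```

Emit:
jog_arm(moves=[0,0,0,0,0,0,-0.2,0,0,0,0,0,0,-0.5,0,0,0,0,0,0,-1,0,0,0,0,0,0,-1,0,0,0,0,0,0,-1,0,0,0,0,0,0,-1,0,0,0,0,0,0,-1,0,0,0,0,0,0,-1], newtons=25)

```text
time: 11.4
position: [0.5708, 0.1883, 0.1195]
tool_rot: [-0.305, -3.126, 0.006]
ft_force: [-3.8, -8.1, 6.4]
grip_width: 0.171
grip_force: 4.1
```

```bash
python3 go.py .5708 .188 .119 169; python3 -c "
from bench import ctrl
s=ctrl.get_state();print(s['ft_force'],s['torque'],s['grip_width'],s['grip_force'])"
```

```text
shift [-0.    -0.001  0.002] turn [-0.004 -0.001 -0.002] pos [0.5708 0.1883 0.1195] j [ 0.25  0.39 -0.76  1.68  0.29  1.19  0.8 ] t 11.4
[-3.80334849 -8.1294546   6.39136729] [-1.69999671e+00  6.90448377e-01  5.00290059e-04] 0.17069396672434353 4.138489393517375
```

Emit:
jog_arm(moves=[0,-0.003,0,0,0,0,-1,0,-0.006,0,0,0,0,-1,0,-0.006,0,0,0,0,-1,0,-0.006,0,0,0,0,-1,0,-0.006,0,0,0,0,-1,0,-0.006,0,0,0,0,-1,0,-0.006,0,0,0,0,-1,0,-0.006,0,0,0,0,-1])

```text
time: 12.4
position: [0.5706, 0.1877, 0.1195]
tool_rot: [-0.304, -3.126, 0.002]
ft_force: [-1.6, -3.9, 2.3]
grip_width: 0.156
grip_force: 25.0
```

Emit:
jog_arm(moves=[0,-0.005,0,0,0,0.1,-1,0,-0.005,0,0,0,0.2,-1,0,-0.005,0,0,0,0.3,-1,0,-0.005,0,0,0,0.4,-1,0,-0.005,0,0,0,0.5,-1,0,-0.005,0,0,0,0.6,-1,0,-0.005,0,0,0,0.7,-1,0,-0.005,0,0,0,0.7,-1], newtons=35)

```text
time: 13.4
position: [0.5705, 0.1873, 0.1195]
tool_rot: [1.402, 2.811, 0.0]
ft_force: [-0.5, -2.2, 1.4]
grip_width: 0.16
grip_force: 35.0
```

```bash
python3 go.py .5708 .188 .119 101.4; python3 -c "
from bench import ctrl
s=ctrl.get_state();print(s['ft_force'],s['torque'],s['grip_width'],s['grip_force'])"
```

```text
shift [0.001 0.002 0.002] turn [0.    0.    0.426] pos [0.5705 0.1873 0.1195] j [ 0.16  0.35 -0.63  1.69  0.22  1.17  0.12] t 13.4
[-0.49190262 -2.15800871  1.35792427] [-0.63139994  0.25032196 -0.02344599] 0.15973720875223069 35.00087974593043
```

Emit:
jog_arm(moves=[0,0,0,0,0,0.08,-1,0,0,0,0,0,0.16,-1,0,0,0,0,0,0.24,-1,0,0,0,0,0,0.32,-1,0,0,0,0,0,0.38,-1,0,0,0,0,0,0.42,-1,0,0,0,0,0,0.42,-1,0,0,0,0,0,0.42,-1])

```text
time: 14.4
position: [0.5703, 0.1872, 0.1195]
tool_rot: [-1.981, -2.438, 0.001]
ft_force: [-2.0, -1.9, 1.4]
grip_width: 0.157
grip_force: 35.0
```

```bash
python3 go.py .5708 .188 .119 101.4
python3 - <<'E'
from bench import ctrl
import cv2,numpy as np
s=ctrl.get_state();print(s['ft_force'],s['torque'],s['grip_width'],s['grip_force'])
a=cv2.resize(ctrl.get_image("scene")["pixels"][140:215,290:390,::-1],(400,300),interpolation=cv2.INTER_CUBIC)
b=cv2.resize(ctrl.get_image("wrist")["pixels"][60:330,100:460,::-1],(400,300))
c=cv2.resize(ctrl.get_image("top")["pixels"][160:220,190:270,::-1],(400,300),interpolation=cv2.INTER_CUBIC)
d=cv2.resize(ctrl.get_image("scene")["pixels"][:,:,::-1],(400,300))
cv2.imwrite("pics/end.png",cv2.convertScaleAbs(np.vstack([np.hstack([a,b]),np.hstack([c,d])]),alpha=1.3))
E
```

```text
shift [0.002 0.002 0.002] turn [-0.001 -0.     0.007] pos [0.5703 0.1872 0.1195] j [ 0.11  0.34 -0.57  1.69  0.19  1.17 -0.3 ] t 14.4
[-2.02162484 -1.91610193  1.37526404] [-0.68719965  0.55783158  0.03453779] 0.15712159443677298 35.00051025766879
```

View pics/end.png

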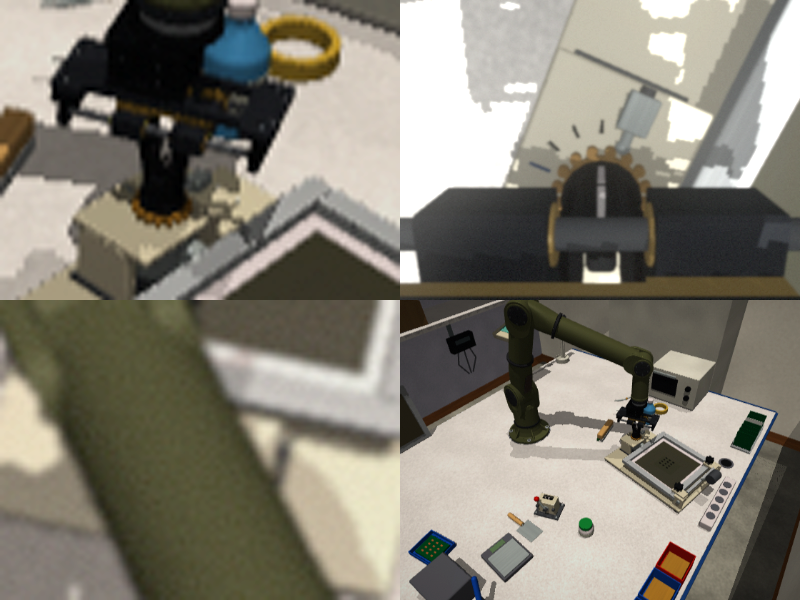

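The wrist view shows the bar's white line at (602,170), pointing at the fourth visible tick at (602,127). That tick is stop 3, after home, 1 and 2. The tool has turned 67°, the grip is 35 N, and the lever is at rest.

```bash
python3 -c "
from bench import ctrl
print(ctrl.close_job())"
```

```text
the job is handed in; nothing more can be done
None
```

The job is handed in: one stroke is logged on the tally counter, its lever has sprung back, and the knob is held at the third stop (about 67°) with a 35 N grip. The hand-in returned no verdict.

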